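# Sort the fitting-room parts into their lined trays

## Robot

A 6-joint arm with a two-finger parallel gripper is mounted at the origin on the work surface. World frame = base frame: x ahead of the robot, y to its left, z up, the work surface at z = 0. Lengths are in m, angles in rad, forces in N, time in s.
With the tool pointing down it reaches from about 0.275 to 0.75 m from the base axis. Payload 10.2 kg.
Tool frame: the origin (TCP) lies between the finger pads; the fingertips stand 8 mm ahead of it and the grasp point (between the pads) lies 11 mm behind it; z points along the fingers, y is the direction in which the jaws open and shut (so a half turn about z gives the same grasp; the last joint's range is limited). The gripper opens to 85 mm and grips with 20 to 120 N. Pads are 22 mm wide; open, the fingers measure 114 mm over their backs; the gripper's body (76 mm by 85 mm) begins 54 mm behind the grasp point. The pads swing forward as they close: fully open they stand 13 mm farther back than shut.
Start: joints at [-1.453, 0.313, 1.498, -0, 1.331, -0.223], TCP at [0.175, -0.495, 0.239] pointing down, gripper open.
Joint ranges: [-2.94, 2.94], [-0.97, 2.17], [0.19, 2.56], [-1.23, 4.37], [0.02, 3.11], [-2.88, 2.88]. Speed limits (rad/s): [2.39, 2.39, 3.01, 3.14, 3.14, 3.14].

## Interface

Orientations are given as a 3x3 rotation matrix whose columns are the frame's x, y, z axes.
In Python, from station import arm gives the robot as it stands. The module is installed in compiled form; this text tells all that it offers.
- The arm moves only by the tool play_rows, never from a script. Its argument "targets" is a list that holds one entry, the list of rows, each a list of 7 numbers: the shift along the tool's x, y, z in mm, then the turn, a rotation vector about the tool's x, y, z in degrees, then the gripper's target within -1 to 1 (shut at 1, half-way at 0, fully open at -1). A call has 1 to 12 rows; each row is the pose to reach, as a shift and turn from the pose commanded when the call began, along the tool's axes at that moment; what a row does not reach only later rows make up. A row lasts 1/8 s, in which the tool goes at most 62.5 mm and 10.7 degrees, less where a joint would pass 70% of its speed; a pose out of reach is approached as far as the arm can. A call with a gripper value outside its range is refused whole. The fingers move at their own pace and stop on an object; "grip_force" is the grip in N (left out, the last holds). Time passes only in rows, so rows that repeat a pose let the fingers close. It gives the time, the measured TCP pose, the force and the opening at its end, in the units of the state.
- arm.read_state(): the state, without advancing time (a new reading comes with each control period).
- arm.camera(name): name is "scene" or "top" or "wrist"; returns a dict with "img" (480x640x3 uint8, red, green, blue), "vfov" (degrees; the focal length in pixels is half the picture's height over the tangent of half this angle, whatever the lens; pixels are square), "cx", "cy" (the principal point, pixels), "eye" and "rotation" of the camera in the world. Camera axes: x right, y down, z forward; pixel columns grow to the right and rows downward; lengths in m; the calibration is good to about 2 mm. The wrist camera is an equidistant fisheye: a pixel r from the principal point sees the ray r / f radians off the axis. A picture is of the moment at which its call begins. There is no depth.
- arm.finish_job(): hands the job in, once; it reports no verdict.
The state is a dict: "clock": time; "q": joint angles; "joint_vel": joint speeds; "tau": joint torques, N m; "ee_pos": TCP position; "tcp_rot": TCP orientation; "contact_force": force on the tool from outside, world axes, zero at the start; "moment": the same for the moment, N m; "grip_width": finger opening in m.
Only numpy, scipy, OpenCV 4.12 (cv2) and the standard library are available. Lean on these libraries where they do the work, as an engineer would, in place of code of your own. Each camera call takes 0.05 s, during which the arm holds its last target.

## Task

Sort the loose parts on the cabinet top into their trays: the red acrylic striking face into the blue-lined tray, the steel reamer into the black-lined one, the horn insert into the white-lined one and the green wedge into the cork-lined one. Lay each flat, right way up as it lies now, in the middle of its tray (within about a centimetre), the reamer and the wedge along the tray's length (either way round), and leave the brass band and the dark walnut plug where they are.

Things in the scene. Friction and masses are not known exactly. Their poses are not given: they have to be found in the camera images.
- face: striking face: disc of red-tinted acrylic lying flat, 56 diameter, 14 thick. Origin: centre of its underside; z up; yaw has no meaning. (mm)
- reamer: dull steel reamer lying on the table, 120 long along its own x: round dark handle (15 diameter, x -60 to -18), square 16 x 16 shank (x -18 to +12, the place to grip, stops it rolling), tapered fluted end (14 down to 9 diameter, x +12 to +60). Origin: on its axis at mid-length, 8 above the table. (mm)
- horn: mallet insert of cream-tan horn with dark streaks: block with round ends, 52 long (x), 26 wide (y), 20 high. Origin: centre of its underside; z up. (mm)
- wedge: oak wedge painted green, 90 long (x), 30 wide (y, parallel vertical sides), top sloping from about 24 high at its -x end to about 8 at its +x end. Origin: middle of its flat underside; z up. (mm)
- band: brass band: open ring 60 outside, 48 inside diameter, 20 high, standing flat among the things; a bystander to be left alone. Origin: centre of its underside. (mm)
- plug: dark walnut end plug: round, 40 diameter, 25 high, standing upright among the things; a bystander to be left alone. Origin: centre of its underside. (mm)
- blue_tray: shallow grey open tray fixed to the top, blue lining inside; for the acrylic face. Outside 150 (its x, the length) x 120 (its y) x 14 high, walls and floor 5 thick, so inside 140 x 110 and the floor is 5 above the table. Origin: centre of its underside; z up. (mm)
- black_tray: shallow grey open tray fixed to the top, black rubber lining inside; for the reamer. Outside 150 (its x, the length) x 120 (its y) x 14 high, walls and floor 5 thick, so inside 140 x 110 and the floor is 5 above the table. Origin: centre of its underside; z up. (mm)
- white_tray: shallow grey open tray fixed to the top, white lining inside; for the horn insert. Outside 150 (its x, the length) x 120 (its y) x 14 high, walls and floor 5 thick, so inside 140 x 110 and the floor is 5 above the table. Origin: centre of its underside; z up. (mm)
- cork_tray: shallow grey open tray fixed to the top, speckled brown cork lining inside; for the green wedge. Outside 150 (its x, the length) x 120 (its y) x 14 high, walls and floor 5 thick, so inside 140 x 110 and the floor is 5 above the table. Origin: centre of its underside; z up. (mm)
There are look-alikes about, which are no part of the job. Leave any purple or turquoise look-alike of the face alone. There is more than one size of the reamer; the job needs the smaller.

How it is judged:
By the outcome, as a careful person would: the job done as asked, in the order asked, and still so for the second after the job is handed in, with the robot touching nothing.
It also fails if it takes over 112 s, if anything falls off the work surface, if the arm or the gripper's body presses on something with over 40 N, if the wrist force passes 120 N, or if a joint passes its speed limit or range.

## Working session

There is one attempt and no reset: what is moved stays moved. The work goes in short steps, Python scripts to look and compute and a tool call to move; the robot and the scene stay as the last step left them, time stands still between calls to the robot, and variables do not carry over. Pictures are saved under pics/ and viewed, and the job is handed in when it is done.

Besides the shell and the picture viewer there is one more tool, called after "Emit:" by a JSON object that holds its "op" and its "data", one argument or row to a line. play_rows: Moves the arm, as the interface text tells. Its arguments: {"type":"object","properties":{"targets":{"type":"array","items":{"type":"array","items":{"type":"array","items":{"type":"number"}}}},"grip_force":{"type":"number"}},"required":["targets"]}

```bash
ls; mkdir -p pics; python3 - <<'E'
from station import arm
import cv2,json
s=arm.read_state();print(s)
for n in("scene","top","wrist"):
    c=arm.camera(n);cv2.imwrite(f"pics/{n}0.png",c["img"][:,:,::-1]);print(n,c["vfov"],c["cx"],c["cy"],c["eye"],c["rotation"])
E
```

```text
pics
{'clock': 0.0, 'q': array([-1.45340995e+00,  3.13444958e-01,  1.49843083e+00,  2.65945543e-05,
        1.33097949e+00, -2.23405300e-01]), 'joint_vel': array([-8.32746176e-04, -1.61687360e-05, -7.65567698e-04,  1.07142086e-03,
        3.70295177e-04, -7.54337536e-04]), 'tau': array([-9.04090411e-04, -4.12261462e+01, -2.59751791e+01, -2.30320511e-04,
        4.02334321e-03, -8.24980361e-06]), 'ee_pos': array([ 0.17543596, -0.49456747,  0.23874   ]), 'tcp_rot': array([[ 9.42492491e-01,  3.34227302e-01, -1.22218857e-04],
       [ 3.34227185e-01, -9.42491702e-01,  1.25695887e-03],
       [ 3.04919714e-04, -1.22552316e-03, -9.99999203e-01]]), 'contact_force': array([-0.6017546 , -0.29203312, -0.01105584]), 'moment': array([ 0.02269962, -0.00105804, -0.0176337 ]), 'grip_width': 0.08524808757366927}
scene 42.83435496092345 326.08745839503655 239.02887863269885 [ 0.98935441 -0.72924781  0.72496157] [[ 0.81706851  0.33386182 -0.4700376 ]
 [ 0.57634205 -0.4943772   0.6507081 ]
 [-0.01512928 -0.80257553 -0.59635864]]
top 57.82191398715966 323.78382381453446 241.83407614663614 [0.27769504 0.0155298  0.91213043] [[ 0.01556756 -0.98010197  0.19788324]
 [-0.99983244 -0.01335278  0.01252186]
 [-0.00963041 -0.19804502 -0.98014561]]
wrist 65.70646984690485 320.15203076788396 232.71673028909186 [ 0.24777633 -0.4696176   0.3729618 ] [[ 0.33420282 -0.89959461 -0.28113701]
 [-0.94250044 -0.31936331 -0.09848859]
 [-0.00118504  0.29788692 -0.95460043]]
```

View pics/top0.png

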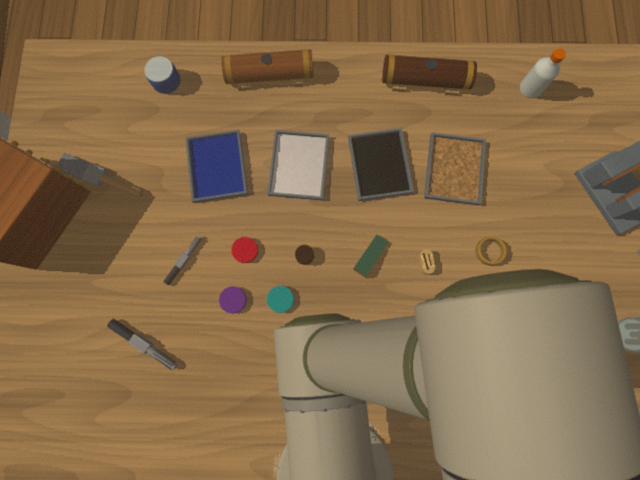

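View pics/scene0.png

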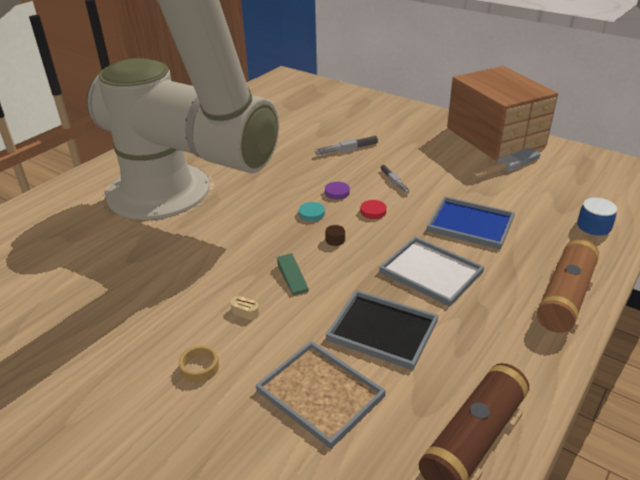

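View pics/wrist0.png

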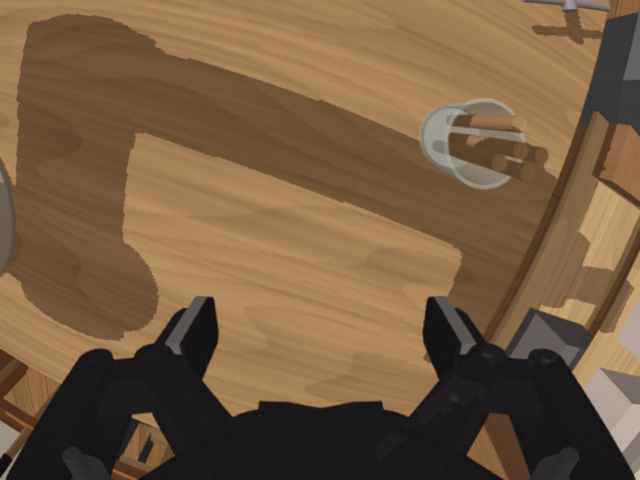

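```bash
cat > h.py <<'E'
import numpy as np,cv2
from station import arm
def f_of(c): return 240/np.tan(np.radians(c["vfov"])/2)
def ray(c,uv,fish=False):
    uv=np.atleast_2d(uv).astype(float);f=f_of(c)
    d=(uv-[c["cx"],c["cy"]])/f
    if fish:
        r=np.linalg.norm(d,axis=1,keepdims=True);r=np.maximum(r,1e-9)
        v=np.c_[np.sin(r)*d/r,np.cos(r)]
    else: v=np.c_[d,np.ones(len(d))]
    return v@np.array(c["rotation"]).T
def toplane(c,uv,z,fish=False):
    v=ray(c,uv,fish);e=np.array(c["eye"]);t=(z-e[2])/v[:,2]
    return (e+v*t[:,None])[:,:2]
def proj(c,P,fish=False):
    p=(np.atleast_2d(P)-c["eye"])@np.array(c["rotation"]);f=f_of(c)
    if fish:
        rr=np.linalg.norm(p[:,:2],axis=1,keepdims=True);th=np.arctan2(rr,p[:,2:])
        d=p[:,:2]/np.maximum(rr,1e-9)*th
    else: d=p[:,:2]/p[:,2:]
    return d*f+[c["cx"],c["cy"]]
def rectify(c,z,x0,x1,y0,y1,mm=0.5,fish=False):
    # rows: x from x1 down; cols: y from y1 down (image up=+x,left=+y)
    s=mm/1000;nx=int((x1-x0)/s);ny=int((y1-y0)/s)
    X,Y=np.meshgrid(x1-np.arange(nx)*s,y1-np.arange(ny)*s,indexing='ij')
    uv=proj(c,np.c_[X.ravel(),Y.ravel(),np.full(X.size,z)],fish).reshape(nx,ny,2).astype(np.float32)
    return cv2.remap(c["img"],uv[...,0],uv[...,1],cv2.INTER_LINEAR)
E
python3 - <<'E'
from h import *
c=arm.camera("top")
x0,x1,y0,y1=.2,.7,-.4,.62
for z,n in((.014,"a"),):
    im=rectify(c,z,x0,x1,y0,y1,1.3);cv2.imwrite(f"pics/rect_{n}.png",im[:,:,::-1]);print(im.shape)
for n,uv,z in [("blue",(217,166),.005),("white",(300,165),.005),("black",(381,164),.005),("cork",(456,168),.005),("face",(245,250),.014),("reamer",(185,260),.01),("plug",(305,254),.025),("wedge",(372,256),.016),("horn",(429,261),.02),("band",(491,250),.02)]:
    print(n,toplane(c,uv,z)[0].round(4))
E
```

```text
(384, 784, 3)
blue [0.6288 0.2661]
white [0.6333 0.0824]
black [ 0.6378 -0.0964]
cork [ 0.6304 -0.261 ]
face [0.4392 0.1925]
reamer [0.4168 0.3188]
plug [0.4306 0.0654]
wedge [ 0.4298 -0.0742]
horn [ 0.4203 -0.1916]
band [ 0.4452 -0.3209]
```

```bash
python3 - <<'E'
import cv2
im=cv2.imread("pics/top0.png")[225:300,150:520]
im=im[:, :]
cv2.imwrite("pics/crop_a.png",cv2.resize(im[:, :190],None,fx=4.2,fy=4.2,interpolation=cv2.INTER_CUBIC))
cv2.imwrite("pics/crop_b.png",cv2.resize(im[:,180:],None,fx=4.2,fy=4.2,interpolation=cv2.INTER_CUBIC))
E
```

```text
(no output)
```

View pics/rect_a.png

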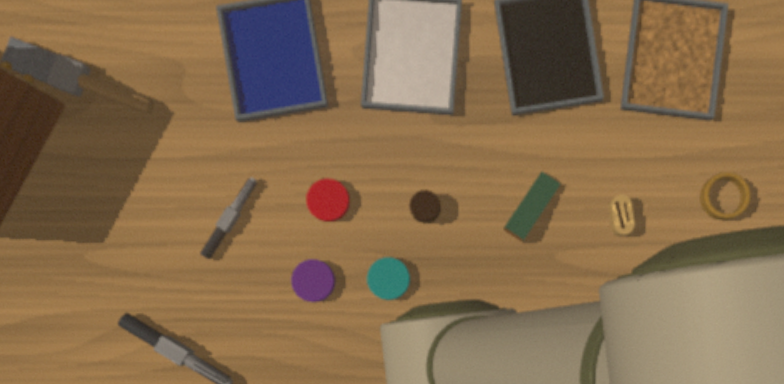

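View pics/crop_a.png

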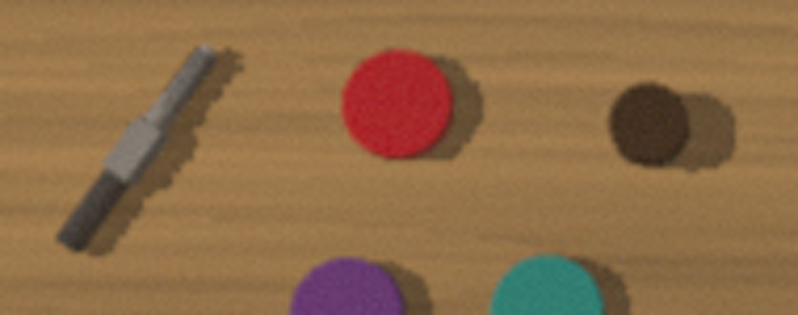

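View pics/crop_b.png

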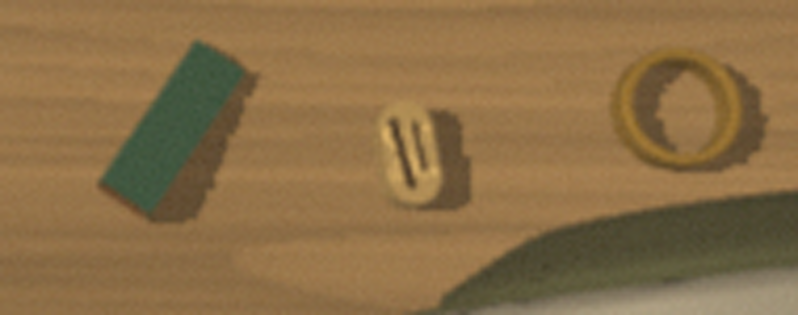

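```bash
cat > meas.py <<'E'
from h import *
def rect(c,z,cx,cy,h,fn,mm=0.5):
    im=rectify(c,z,cx-h,cx+h,cy-h,cy+h,mm)
    hsv=cv2.cvtColor(im,cv2.COLOR_RGB2HSV).astype(int)
    m=fn(hsv[...,0],hsv[...,1],hsv[...,2]).astype(np.uint8)
    m=cv2.morphologyEx(m,cv2.MORPH_OPEN,np.ones((3,3),np.uint8))
    n,l,st,ce=cv2.connectedComponentsWithStats(m)
    k=1+np.argmax(st[1:,4]);m=(l==k).astype(np.uint8)
    cs,_=cv2.findContours(m,cv2.RETR_EXTERNAL,cv2.CHAIN_APPROX_NONE)
    (a,b),(w,hh),_=r=cv2.minAreaRect(cs[0])
    box=cv2.boxPoints(r); xy=np.c_[cx+h-box[:,1]*mm/1e3, cy+h-box[:,0]*mm/1e3]
    e1=xy[1]-xy[0];e2=xy[2]-xy[1]
    L=e1 if np.linalg.norm(e1)>np.linalg.norm(e2) else e2
    S=e2 if L is e1 else e1
    cen=xy.mean(0); ang=np.degrees(np.arctan2(L[1],L[0]))%180
    M=cv2.moments(m,True);cm=[cx+h-M['m01']/M['m00']*mm/1e3,cy+h-M['m10']/M['m00']*mm/1e3]
    return cen.round(4),round(ang,1),round(1e3*np.linalg.norm(L),1),round(1e3*np.linalg.norm(S),1),np.round(cm,4),im,m
T=[("blue",.629,.266),("white",.633,.082),("black",.638,-.096),("cork",.630,-.261)]
grey=lambda H,S,V:((S<90)&(V>40))
E
python3 - <<'E'
from meas import *
c=arm.camera("top")
vis=[]
def show(n,r):
    print(n,*r[:5]);o=r[5].copy();cc,_=cv2.findContours(r[6],0,1);cv2.drawContours(o,cc,-1,(255,0,255),1);vis.append(cv2.resize(o,(200,200)))
for n,x,y in T:
    fn=(lambda H,S,V:((S<85)|((H>95)&(H<135))))
    show(n,rect(c,.014,x,y,.095,fn))
show("face",rect(c,.014,.439,.1925,.045,lambda H,S,V:((H<6)|(H>172))&(S>150)))
show("reamer",rect(c,.012,.4168,.3188,.075,lambda H,S,V:(S<75)))
show("wedge",rect(c,.016,.43,-.074,.07,lambda H,S,V:(H>50)&(H<100)&(S>50)))
show("horn",rect(c,.02,.42,-.1916,.045,lambda H,S,V:(V>165)&(S<130)))
cv2.imwrite("pics/vis1.png",np.vstack([np.hstack(vis[:4]),np.hstack(vis[4:])])[:,:,::-1])
E
```

```text
blue [0.6271 0.2664] 9.8 155.7 123.1 [0.6272 0.2665]
white [0.6321 0.0855] 175.7 154.2 122.2 [0.6322 0.0855]
black [ 0.6356 -0.0933] 9.0 154.3 122.9 [ 0.6364 -0.0925]
cork [ 0.6273 -0.2565] 172.8 154.3 123.8 [ 0.6279 -0.258 ]
face [0.4408 0.1942] 90.0 55.5 54.5 [0.4406 0.1941]
reamer [0.4185 0.3233] 149.0 118.7 20.0 [0.4181 0.3234]
wedge [ 0.4329 -0.0719] 146.5 83.5 26.6 [ 0.4327 -0.0718]
horn [ 0.4025 -0.1931] 129.8 7.2 2.5 [ 0.4027 -0.1932]
```

View pics/vis1.png

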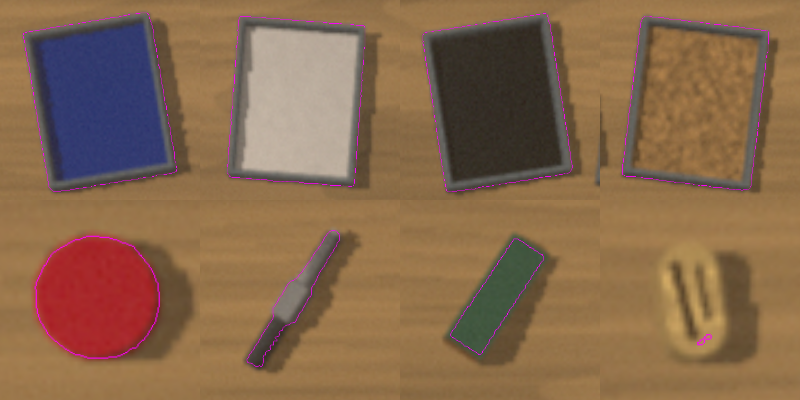

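```bash
cat > go.py <<'E'
from h import *
import sys
from scipy.spatial.transform import Rotation as Ro
def cmd(x,y,z,psi,s=None):
    s=s or arm.read_state();R=np.array(s["tcp_rot"]);p=np.array(s["ee_pos"])
    a=np.radians(psi);X=np.array([np.cos(a),np.sin(a),0]);Z=np.array([0,0,-1.]);W=np.c_[X,np.cross(Z,X),Z]
    d=R.T@(np.array([x,y,z])-p)*1e3; rv=Ro.from_matrix(R.T@W).as_rotvec(degrees=True)
    return d.round(1),rv.round(1)
if __name__=="__main__":
    s=arm.read_state();R=s["tcp_rot"];print("now",s["clock"],np.round(s["ee_pos"],4),"psi",np.degrees(np.arctan2(R[1,0],R[0,0])).round(1),"w",s["grip_width"].round(4))
    v=list(map(float,sys.argv[1:]))
    for i in range(0,len(v),4):print(v[i:i+4],cmd(*v[i:i+4],s))
E
python3 go.py .44 .194 .2 130
```

```text
Traceback (most recent call last):
  File "go.py", line 10, in <module>
    s=arm.read_state();R=s["tcp_rot"];print("now",s["clock"],np.round(s["ee_pos"],4),"psi",np.degrees(np.arctan2(R[1,0],R[0,0])).round(1),"w",s["grip_width"].round(4))
                                                                                                                                              ^^^^^^^^^^^^^^^^^^^^^
AttributeError: 'float' object has no attribute 'round'
```

```bash
sed -i 's/s\["grip_width"\].round(4)/round(s["grip_width"],4)/' go.py
python3 go.py .44 .194 .2 130
```

```text
now 0.25 [ 0.1755 -0.4947  0.2391] psi 19.5 w 0.0854
[0.44, 0.194, 0.2, 130.0] (array([ 479.5, -560.7,   39.4]), array([  -0. ,   -0. , -110.5]))
```

Emit:
{"op": "play_rows", "data": {
  "targets": [
    [[480,-561,39,0,0,-110.5,-1],[480,-561,39,0,0,-110.5,-1],[480,-561,39,0,0,-110.5,-1],[480,-561,39,0,0,-110.5,-1],[480,-561,39,0,0,-110.5,-1],[480,-561,39,0,0,-110.5,-1],[480,-561,39,0,0,-110.5,-1],[480,-561,39,0,0,-110.5,-1],[480,-561,39,0,0,-110.5,-1],[480,-561,39,0,0,-110.5,-1],[480,-561,39,0,0,-110.5,-1],[480,-561,39,0,0,-110.5,-1]]
  ],
  "grip_force": 40
}}

```text
clock: 1.75
ee_pos: [0.4406, 0.1968, 0.2001]
tcp_rot: [[-0.645, 0.765, 0.0], [0.765, 0.645, -0.0], [-0.0, 0.0, -1.0]]
contact_force: [1.0, -0.6, 0.1]
grip_width: 0.0853
```

```bash
python3 go.py .44 .194 .2 130
```

```text
now 1.75 [0.4406 0.1968 0.2001] psi 130.1 w 0.0853
[0.44, 0.194, 0.2, 130.0] (array([-1.7, -2.3,  0.1]), array([0. , 0. , 0.1]))
```

```bash
python3 - <<'E'
from h import *
c=arm.camera("wrist");cv2.imwrite("pics/wr1.png",c["img"][:,:,::-1])
for z in(.014,):
    im=rectify(c,z,.3,.62,.02,.42,0.6,True)
    cv2.imwrite("pics/wr1r.png",im[:,:,::-1])
hsv=cv2.cvtColor(im,cv2.COLOR_RGB2HSV).astype(int);m=(((hsv[...,0]<6)|(hsv[...,0]>172))&(hsv[...,1]>150)).astype(np.uint8)
cs,_=cv2.findContours(m,0,1);k=max(cs,key=cv2.contourArea);(a,b),r=cv2.minEnclosingCircle(k);print(.62-b*.0006,.42-a*.0006,r*.6)
E
```

```text
0.4433132568359375 0.19792055053710939 28.287435150146482
```

View pics/wr1r.png

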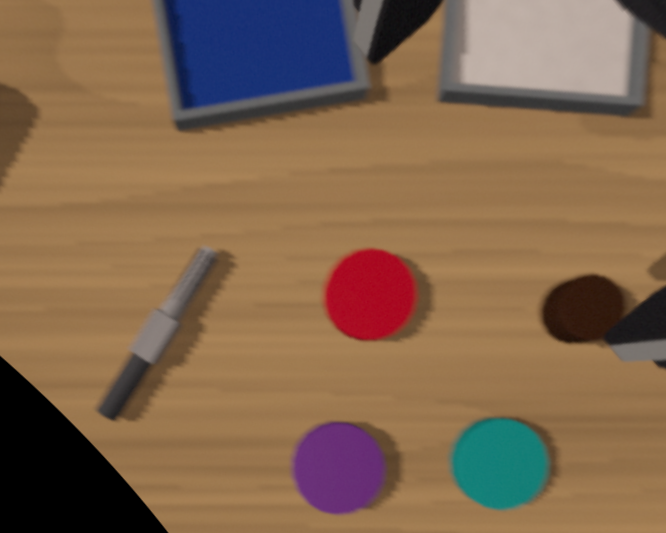

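```bash
python3 go.py .442 .196 .009 130 
```

```text
now 1.8 [0.4416 0.2005 0.1996] psi 130.2 w 0.0854
[0.442, 0.196, 0.009, 130.0] (array([ -3.9,  -2.9, 190.6]), array([ 0.1, -0.1,  0.2]))
```

Emit:
{"op": "play_rows", "data": {
  "targets": [
    [[0,2.5,60,0,0,0,-1],[0,2.5,120,0,0,0,-1],[0,2.5,120,0,0,0,-1],[0,2.5,120,0,0,0,-1]]
  ]
}}

```text
clock: 2.3
ee_pos: [0.4435, 0.1961, 0.0824]
tcp_rot: [[-0.643, 0.766, 0.003], [0.766, 0.643, 0.001], [-0.001, 0.003, -1.0]]
contact_force: [0.5, -0.6, 0.4]
grip_width: 0.0849
```

```bash
cat > wr.py <<'E'
from h import *
def look(name,x0,x1,y0,y1,z,mm):
    c=arm.camera("wrist");im=rectify(c,z,x0,x1,y0,y1,mm,True);cv2.imwrite(f"pics/{name}.png",im[:,:,::-1]);return c,im
E
python3 - <<'E'
from wr import *
c,im=look("wr2",.38,.52,.12,.28,.014,.3)
hsv=cv2.cvtColor(im,cv2.COLOR_RGB2HSV).astype(int);m=(((hsv[...,0]<6)|(hsv[...,0]>172))&(hsv[...,1]>150)).astype(np.uint8)
cs,_=cv2.findContours(m,0,1);k=max(cs,key=cv2.contourArea);(a,b),r=cv2.minEnclosingCircle(k);print(.52-b*.0003,.28-a*.0003,r*.3)
E
python3 go.py
```

```text
0.4426551696777344 0.19699309997558598 28.923099517822266
now 2.35 [0.4437 0.1962 0.0828] psi 130.0 w 0.0855
```

View pics/wr2.png

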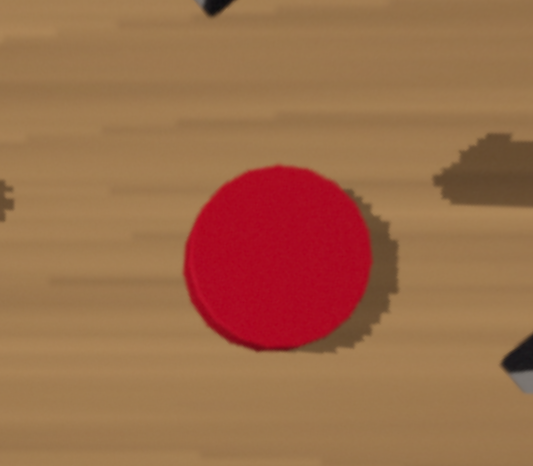

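Emit:
{"op": "play_rows", "data": {
  "targets": [
    [[0,0,40,0,0,0,-1],[0,0,72,0,0,0,-1],[0,0,72,0,0,0,-1],[0,0,72,0,0,0,1],[0,0,72,0,0,0,1],[0,0,72,0,0,0,1],[0,0,72,0,0,0,1],[0,0,72,0,0,0,1],[0,0,72,0,0,0,1]]
  ]
}}

```text
clock: 3.48
ee_pos: [0.4435, 0.1962, 0.0105]
tcp_rot: [[-0.643, 0.766, 0.004], [0.766, 0.643, 0.001], [-0.002, 0.003, -1.0]]
contact_force: [-3.1, -1.0, 11.0]
grip_width: 0.0538
```

```bash
python3 go.py
```

```text
now 3.475 [0.4435 0.1962 0.0105] psi 130.0 w 0.0538
```

Emit:
{"op": "play_rows", "data": {
  "targets": [
    [[0,0,-20,0,0,0,1],[0,0,-40,0,0,0,1],[0,0,-40,0,0,0,1]]
  ]
}}

```text
clock: 3.85
ee_pos: [0.4434, 0.1962, 0.0502]
tcp_rot: [[-0.643, 0.766, 0.004], [0.766, 0.643, 0.001], [-0.002, 0.004, -1.0]]
contact_force: [0.6, -0.2, -1.0]
grip_width: 0.0533
```

```bash
python3 go.py; python3 - <<'E'
from h import *
c=arm.camera("wrist");s=arm.camera("scene")["img"]
a=cv2.resize(s[130:290,270:470],None,fx=2,fy=2);b=cv2.resize(c["img"],(427,320))
cv2.imwrite("pics/g1.png",np.hstack([a,b])[:,:,::-1])
E
```

```text
now 3.85 [0.4434 0.1962 0.0502] psi 130.0 w 0.0533
```

View pics/g1.png

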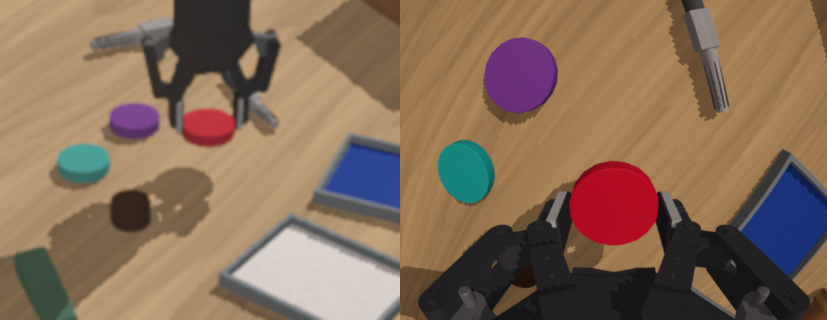

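```bash
python3 go.py .629 .269 .1 130
```

```text
now 3.95 [0.4423 0.196  0.0484] psi 130.0 w 0.0537
[0.629, 0.269, 0.1, 130.0] (array([-64.1, 190. , -51.5]), array([0., 0., 0.]))
```

Emit:
{"op": "play_rows", "data": {
  "targets": [
    [[-5,15,-45,0,0,0,1],[-25,75,-50,0,0,0,1],[-45,135,-50,0,0,0,1],[-64,190,-50,0,0,0,1],[-64,190,-50,0,0,0,1],[-64,190,-50,0,0,0,1],[-64,190,-50,0,0,0,1]]
  ]
}}

```text
clock: 4.82
ee_pos: [0.6279, 0.2689, 0.0985]
tcp_rot: [[-0.643, 0.766, -0.001], [0.766, 0.643, -0.0], [0.0, -0.001, -1.0]]
contact_force: [-0.4, -0.0, -0.3]
grip_width: 0.0545
```

```bash
python3 go.py; python3 - <<'E'
from wr import *
c,im=look("wr3",.52,.74,.15,.4,.014,.4)
cv2.imwrite("pics/wr3raw.png",c["img"][:,:,::-1])
E
```

```text
now 4.825 [0.6279 0.2689 0.0985] psi 130.0 w 0.0545
```

View pics/wr3.png

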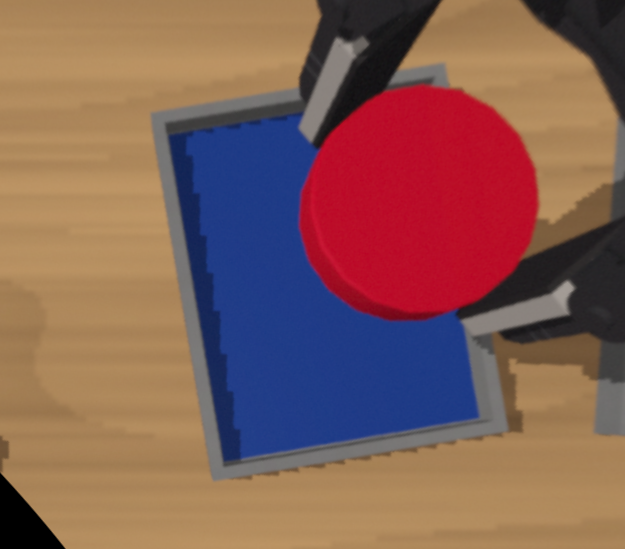

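View pics/wr3raw.png

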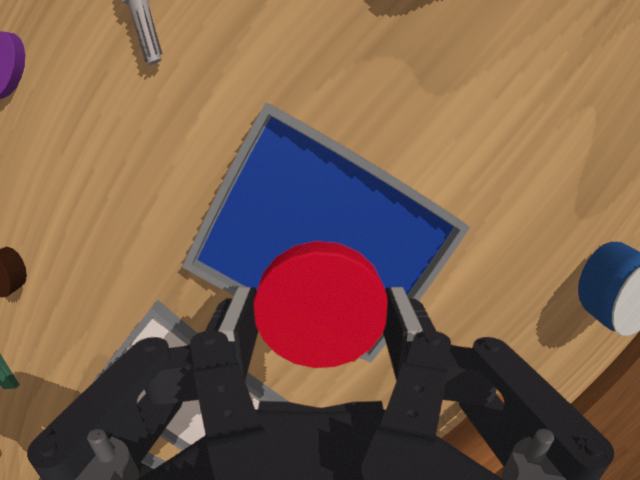

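Emit:
{"op": "play_rows", "data": {
  "targets": [
    [[-2,1,40,0,0,0,1],[-2,1,70,0,0,0,1],[-2,1,78,0,0,0,1],[-2,1,82,0,0,0,1],[-2,1,82,0,0,0,1]]
  ]
}}

```text
clock: 5.5
ee_pos: [0.6314, 0.2684, 0.0175]
tcp_rot: [[-0.643, 0.766, 0.002], [0.766, 0.643, 0.0], [-0.001, 0.002, -1.0]]
contact_force: [-1.6, 1.0, -0.6]
grip_width: 0.054
```

Emit:
{"op": "play_rows", "data": {
  "targets": [
    [[-1,0,2,0,0,0,1],[-1,0,2,0,0,0,0.2],[-1,0,2,0,0,0,-0.55],[-1,0,2,0,0,0,-0.65],[-1,0,2,0,0,0,-0.65],[-1,0,-40,0,0,0,-0.65],[-1,0,-100,0,0,0,-0.65],[-1,0,-120,0,0,0,-0.65],[-1,0,-120,0,0,0,-0.65]]
  ]
}}

```text
clock: 6.62
ee_pos: [0.6322, 0.2676, 0.1377]
tcp_rot: [[-0.643, 0.766, 0.003], [0.766, 0.643, 0.001], [-0.001, 0.003, -1.0]]
contact_force: [0.3, 0.4, -1.1]
grip_width: 0.0705
```

```bash
python3 go.py .418 .325 .12 149; python3 - <<'E'
from wr import *
c,im=look("wr4",.52,.74,.15,.4,.014,.4)
E
```

```text
now 6.625 [0.6322 0.2676 0.1377] psi 130.0 w 0.0705
[0.418, 0.325, 0.12, 149.0] (array([ 181.7, -127.1,   17.2]), array([  0.1,   0.1, -19. ]))
```

View pics/wr4.png

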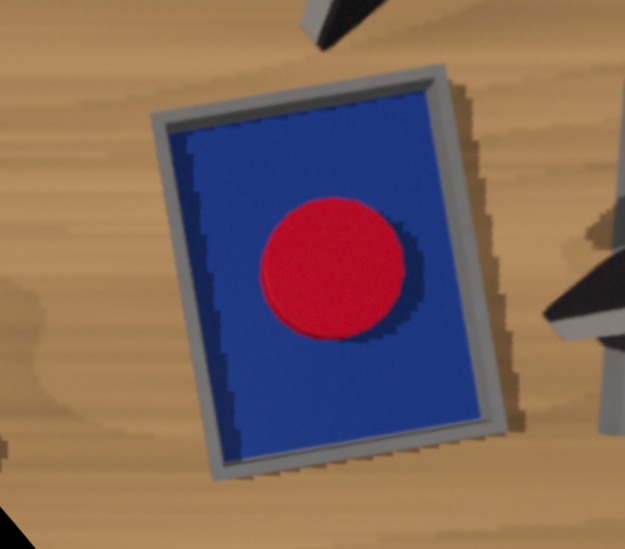

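Emit:
{"op": "play_rows", "data": {
  "targets": [
    [[60,-42,5,0,0,-8,-0.65],[120,-84,10,0,0,-16,-0.5],[182,-126,17,0,0,-19,-0.3],[182,-126,17,0,0,-19,-0.3],[182,-126,17,0,0,-19,-0.3],[182,-126,17,0,0,-19,-0.3],[182,-126,17,0,0,-19,-0.3]]
  ]
}}

```text
clock: 7.55
ee_pos: [0.4189, 0.3254, 0.1188]
tcp_rot: [[-0.857, 0.516, -0.0], [0.516, 0.857, -0.0], [0.0, -0.0, -1.0]]
contact_force: [0.3, 0.1, 0.3]
grip_width: 0.0558
```

```bash
python3 go.py ; python3 - <<'E'
from wr import *
c,im=look("wr5",.34,.52,.24,.42,.016,.3)
E
```

```text
now 7.55 [0.4189 0.3254 0.1188] psi 149.0 w 0.0558
```

View pics/wr5.png

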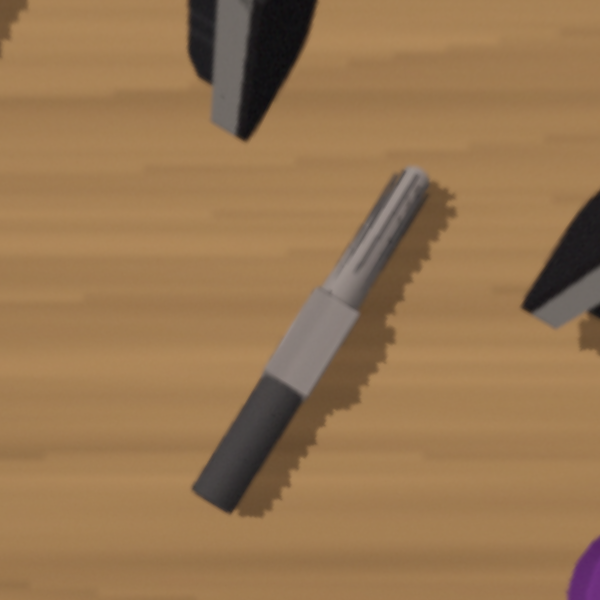

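Emit:
{"op": "play_rows", "data": {
  "targets": [
    [[2,0,50,0,0,1,-0.3],[2,0,95,0,0,1,-0.3],[2,0,108,0,0,1,-0.3],[2,0,108,0,0,1,-0.3],[2,0,108,0,0,1,0.3],[2,0,108,0,0,1,1],[2,0,108,0,0,1,1],[2,0,108,0,0,1,1],[2,0,108,0,0,1,1],[2,0,108,0,0,1,1]]
  ]
}}

```text
clock: 8.85
ee_pos: [0.417, 0.3272, 0.0126]
tcp_rot: [[-0.848, 0.529, 0.002], [0.529, 0.848, 0.001], [-0.001, 0.002, -1.0]]
contact_force: [-1.2, -0.5, 7.2]
grip_width: 0.0144
```

```bash
python3 go.py .417 .3272 .0926 148 .635 -.092 .11 189 
```

```text
now 8.85 [0.417  0.3272 0.0126] psi 148.0 w 0.0144
[0.417, 0.3272, 0.0926, 148.0] (array([ -0.1,   0.2, -80. ]), array([0.1, 0.1, 0. ]))
[0.635, -0.092, 0.11, 189.0] (array([-407. , -240. ,  -97.3]), array([  0.1,   0.1, -41. ]))
```

Emit:
{"op": "play_rows", "data": {
  "targets": [
    [[0,0,-50,0,0,0,1],[-10,-10,-97,0,0,0,1],[-60,-36,-97,0,0,-8,1],[-110,-66,-97,0,0,-16,1],[-160,-95,-97,0,0,-24,1],[-210,-124,-97,0,0,-32,1],[-260,-153,-97,0,0,-41,1],[-310,-183,-97,0,0,-41,1],[-360,-212,-97,0,0,-41,1],[-407,-240,-97,0,0,-41,1],[-407,-240,-97,0,0,-41,1],[-407,-240,-97,0,0,-41,1]]
  ]
}}

```text
clock: 10.35
ee_pos: [0.6343, -0.0919, 0.1084]
tcp_rot: [[-0.988, -0.157, -0.0], [-0.157, 0.988, 0.0], [0.0, 0.0, -1.0]]
contact_force: [0.1, 0.4, -0.9]
grip_width: 0.0148
```

```bash
python3 go.py ; python3 - <<'E'
from wr import *
c,im=look("wr6",.52,.74,-.22,.03,.014,.4)
E
```

```text
now 10.35 [ 0.6343 -0.0919  0.1084] psi -171.0 w 0.0148
```

View pics/wr6.png

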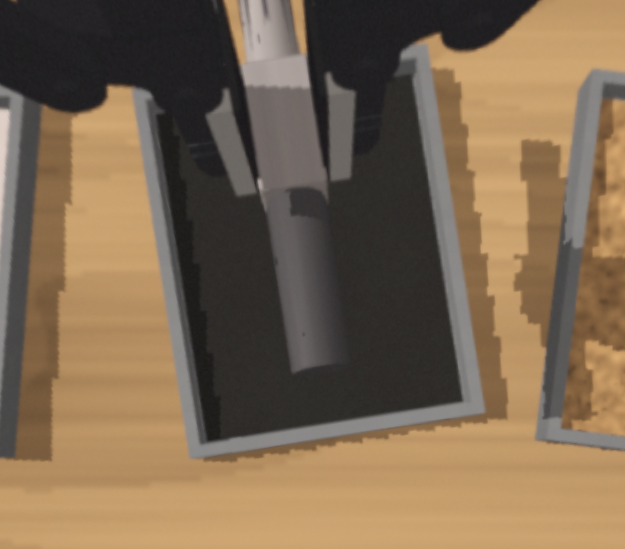

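Emit:
{"op": "play_rows", "data": {
  "targets": [
    [[-1.7,-2.3,50,0,0,0,1],[-1.7,-2.3,80,0,0,0,1],[-1.7,-2.3,88,0,0,0,1],[-1.7,-2.3,91,0,0,0,1],[-1.7,-2.3,91,0,0,0,1]]
  ]
}}

```text
clock: 11.02
ee_pos: [0.6372, -0.0942, 0.0186]
tcp_rot: [[-0.988, -0.157, 0.002], [-0.157, 0.988, -0.001], [-0.002, -0.001, -1.0]]
contact_force: [-0.1, -0.1, -1.6]
grip_width: 0.0148
```

Emit:
{"op": "play_rows", "data": {
  "targets": [
    [[0,0,1,0,0,0,1],[0,0,1,0,0,0,0.6],[0,0,1,0,0,0,0.2],[0,0,1,0,0,0,0.2],[0,0,1,0,0,0,0.2],[0,0,-40,0,0,0,0.2],[0,0,-100,0,0,0,0.2],[0,0,-120,0,0,0,0.2],[0,0,-120,0,0,0,0.2]]
  ]
}}

```text
clock: 12.15
ee_pos: [0.6371, -0.0944, 0.1387]
tcp_rot: [[-0.988, -0.157, 0.003], [-0.157, 0.988, -0.001], [-0.003, -0.001, -1.0]]
contact_force: [-0.9, -0.3, -0.5]
grip_width: 0.0344
```

```bash
python3 - <<'E'
from wr import *
c,im=look("wr7",.52,.74,-.22,.03,.014,.4)
c=arm.camera("top");cv2.imwrite("pics/top7.png",c["img"][:,:,::-1])
E
python3 go.py .42 -.19 .14 188
```

```text
now 12.25 [ 0.636  -0.0941  0.1359] psi -171.0 w 0.0342
[0.42, -0.19, 0.14, 188.0] (array([228.4, -60.8,  -3.8]), array([ 0.1, -0.1,  1. ]))
```

View pics/wr7.png

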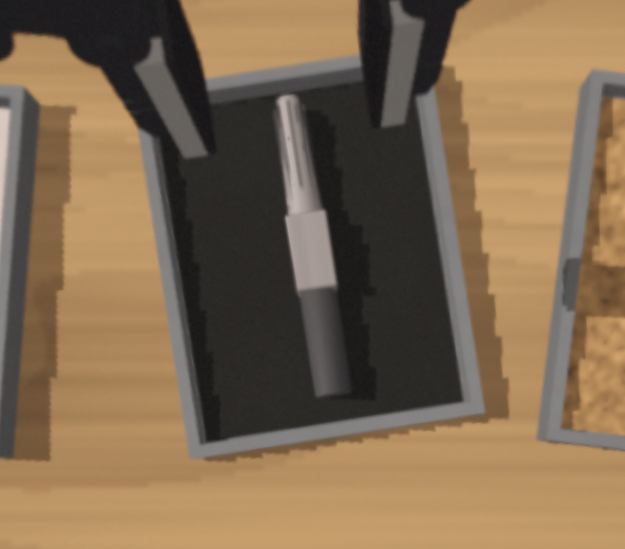

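View pics/top7.png

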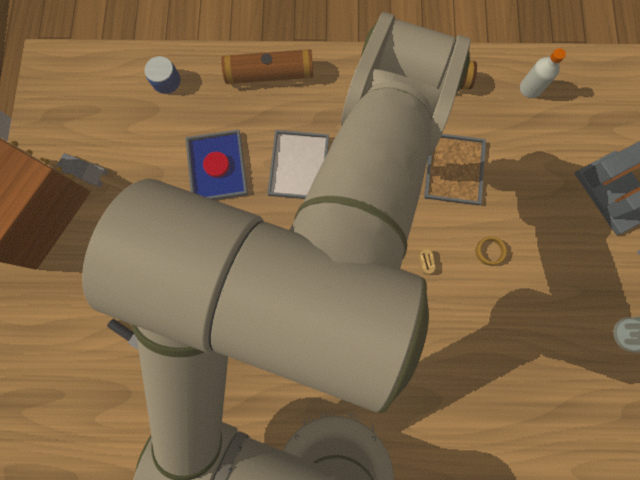

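Emit:
{"op": "play_rows", "data": {
  "targets": [
    [[60,-15,0,0,0,1,-0.1],[115,-30,0,0,0,1,-0.3],[175,-45,0,0,0,1,-0.3],[228,-60,0,0,0,1,-0.3],[228,-60,0,0,0,1,-0.3],[228,-60,0,0,0,1,-0.3],[228,-60,0,0,0,1,-0.3]]
  ]
}}

```text
clock: 13.12
ee_pos: [0.4215, -0.1888, 0.1368]
tcp_rot: [[-0.99, -0.141, -0.0], [-0.141, 0.99, 0.001], [0.0, 0.001, -1.0]]
contact_force: [-0.6, -0.5, 0.0]
grip_width: 0.0557
```

```bash
python3 go.py ; python3 - <<'E'
from wr import *
c,im=look("wr8",.34,.5,-.27,-.11,.02,.3)
E
```

```text
now 13.125 [ 0.4215 -0.1888  0.1368] psi -171.9 w 0.0557
```

View pics/wr8.png

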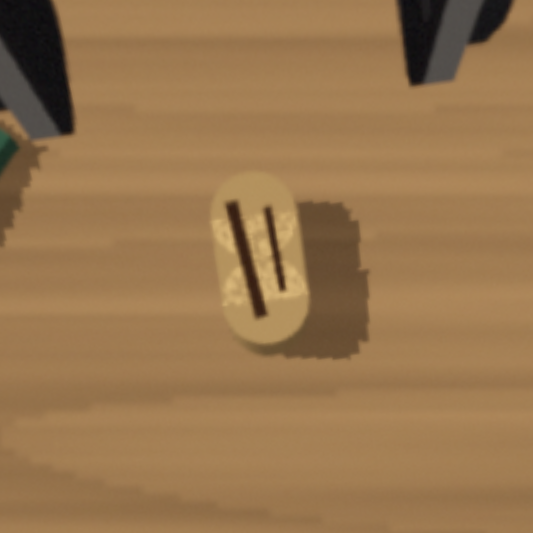

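Emit:
{"op": "play_rows", "data": {
  "targets": [
    [[-1,1,55,0,0,0,-0.3],[-1,1,105,0,0,0,-0.3],[-1,1,124,0,0,0,-0.3],[-1,1,124,0,0,0,-0.3],[-1,1,124,0,0,0,0.3],[-1,1,124,0,0,0,1],[-1,1,124,0,0,0,1],[-1,1,124,0,0,0,1],[-1,1,124,0,0,0,1]]
  ]
}}

```text
clock: 14.3
ee_pos: [0.4224, -0.1886, 0.0144]
tcp_rot: [[-0.99, -0.14, 0.002], [-0.14, 0.99, -0.001], [-0.002, -0.002, -1.0]]
contact_force: [0.2, 0.5, 7.1]
grip_width: 0.0252
```

```bash
python3 go.py .634 .088 .12 175.7
```

```text
now 14.3 [ 0.4224 -0.1886  0.0144] psi -172.0 w 0.0252
[0.634, 0.088, 0.12, 175.7] (array([-248.4,  244.1, -105.5]), array([-0.1,  0.1, 12.3]))
```

Emit:
{"op": "play_rows", "data": {
  "targets": [
    [[0,0,-50,0,0,0,1],[-10,10,-105,0,0,0,1],[-50,50,-105,0,0,6,1],[-90,90,-105,0,0,12.3,1],[-130,130,-105,0,0,12.3,1],[-170,170,-105,0,0,12.3,1],[-210,208,-105,0,0,12.3,1],[-248,244,-105,0,0,12.3,1],[-248,244,-105,0,0,12.3,1],[-248,244,-105,0,0,12.3,1],[-248,244,-105,0,0,12.3,1]]
  ]
}}

```text
clock: 15.68
ee_pos: [0.6328, 0.0871, 0.1187]
tcp_rot: [[-0.997, 0.076, -0.0], [0.076, 0.997, -0.0], [0.0, -0.0, -1.0]]
contact_force: [0.1, -0.1, 0.1]
grip_width: 0.0249
```

```bash
python3 go.py ; python3 - <<'E'
from wr import *
c,im=look("wr9",.52,.74,-.03,.21,.014,.4)
E
```

```text
now 15.675 [0.6328 0.0871 0.1187] psi 175.7 w 0.0249
```

View pics/wr9.png

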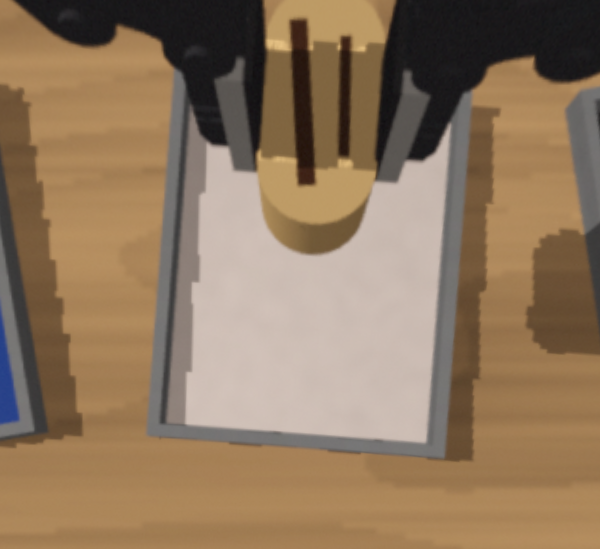

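Emit:
{"op": "play_rows", "data": {
  "targets": [
    [[-2.5,-1,50,0,0,0,1],[-2.5,-1,85,0,0,0,1],[-2.5,-1,96,0,0,0,1],[-2.5,-1,100,0,0,0,1],[-2.5,-1,100,0,0,0,1]]
  ]
}}

```text
clock: 16.35
ee_pos: [0.6364, 0.0867, 0.02]
tcp_rot: [[-0.997, 0.075, 0.003], [0.075, 0.997, -0.0], [-0.003, 0.0, -1.0]]
contact_force: [0.3, 0.0, 0.1]
grip_width: 0.0252
```

Emit:
{"op": "play_rows", "data": {
  "targets": [
    [[0,0,0.5,0,0,0,1],[0,0,0.5,0,0,0,0.2],[0,0,0.5,0,0,0,-0.1],[0,0,0.5,0,0,0,-0.1],[0,0,0.5,0,0,0,-0.1],[0,0,-40,0,0,0,-0.1],[0,0,-100,0,0,0,-0.1],[0,0,-120,0,0,0,-0.1],[0,0,-120,0,0,0,-0.1]]
  ]
}}

```text
clock: 17.48
ee_pos: [0.6361, 0.0869, 0.1397]
tcp_rot: [[-0.997, 0.074, 0.003], [0.074, 0.997, -0.0], [-0.003, 0.0, -1.0]]
contact_force: [0.1, 0.9, -0.3]
grip_width: 0.047
```

```bash
python3 - <<'E'
from wr import *
c,im=look("wr10",.52,.74,-.03,.21,.014,.4)
E
python3 go.py .433 -.07 .14 146.5
```

```text
now 17.525 [0.6354 0.0869 0.1379] psi 175.7 w 0.0467
[0.433, -0.07, 0.14, 146.5] (array([ 190.1, -171.6,   -2.1]), array([-0. , -0. , 29.2]))
```

View pics/wr10.png

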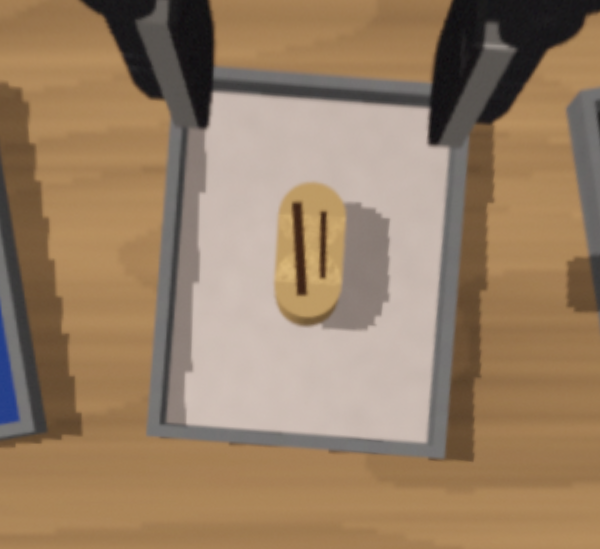

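Emit:
{"op": "play_rows", "data": {
  "targets": [
    [[45,-40,0,0,0,8,-0.2],[90,-80,0,0,0,16,-0.4],[140,-125,0,0,0,24,-0.4],[190,-171,0,0,0,29,-0.4],[190,-171,0,0,0,29,-0.4],[190,-171,0,0,0,29,-0.4],[190,-171,0,0,0,29,-0.4]]
  ]
}}

```text
clock: 18.4
ee_pos: [0.4341, -0.0689, 0.1379]
tcp_rot: [[-0.837, 0.547, -0.0], [0.547, 0.837, 0.0], [0.001, 0.0, -1.0]]
contact_force: [-0.6, -0.4, 1.8]
grip_width: 0.0597
```

```bash
python3 go.py ; python3 - <<'E'
from wr import *
c,im=look("wr11",.35,.52,-.16,.01,.016,.3)
E
```

```text
now 18.4 [ 0.4341 -0.0689  0.1379] psi 146.8 w 0.0597
```

View pics/wr11.png

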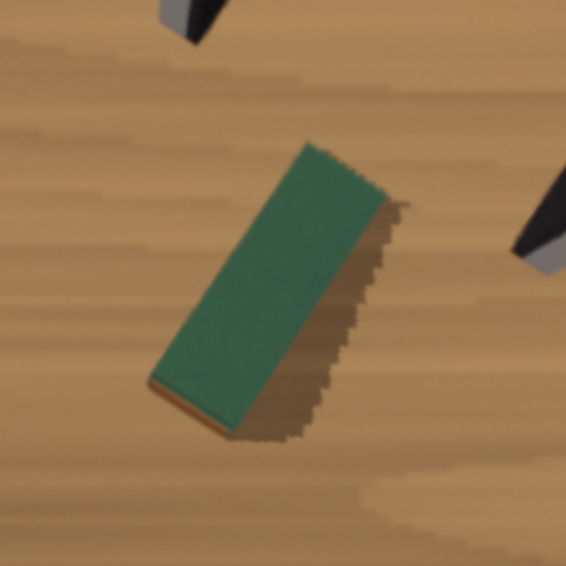

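Emit:
{"op": "play_rows", "data": {
  "targets": [
    [[4.5,-2,55,0,0,0,-0.4],[4.5,-2,105,0,0,0,-0.4],[4.5,-2,126,0,0,0,-0.4],[4.5,-2,126,0,0,0,-0.4],[4.5,-2,126,0,0,0,0.2],[4.5,-2,126,0,0,0,1],[4.5,-2,126,0,0,0,1],[4.5,-2,126,0,0,0,1],[4.5,-2,126,0,0,0,1]]
  ]
}}

```text
clock: 19.58
ee_pos: [0.4293, -0.0688, 0.0134]
tcp_rot: [[-0.836, 0.549, 0.002], [0.549, 0.836, -0.001], [-0.003, 0.001, -1.0]]
contact_force: [0.6, 1.9, 6.8]
grip_width: 0.0293
```

```bash
python3 go.py .627 -.256 .12 172.8
```

```text
now 19.575 [ 0.4293 -0.0688  0.0134] psi 146.7 w 0.0293
[0.627, -0.256, 0.12, 172.8] (array([-268.2,  -48. , -105.9]), array([  0. ,   0.1, -26.1]))
```

Emit:
{"op": "play_rows", "data": {
  "targets": [
    [[0,0,-50,0,0,0,1],[-10,-2,-106,0,0,0,1],[-55,-10,-106,0,0,-8,1],[-100,-18,-106,0,0,-16,1],[-145,-26,-106,0,0,-24,1],[-190,-34,-106,0,0,-26,1],[-230,-41,-106,0,0,-26,1],[-268,-48,-106,0,0,-26,1],[-268,-48,-106,0,0,-26,1],[-268,-48,-106,0,0,-26,1],[-268,-48,-106,0,0,-26,1]]
  ]
}}

```text
clock: 20.95
ee_pos: [0.6259, -0.2551, 0.1188]
tcp_rot: [[-0.992, 0.126, 0.0], [0.126, 0.992, 0.0], [-0.0, 0.0, -1.0]]
contact_force: [-0.9, -0.4, -1.0]
grip_width: 0.0292
```

```bash
python3 go.py ; python3 - <<'E'
from wr import *
c,im=look("wr12",.52,.74,-.38,-.14,.014,.4)
E
```

```text
now 20.95 [ 0.6259 -0.2551  0.1188] psi 172.8 w 0.0292
```

View pics/wr12.png

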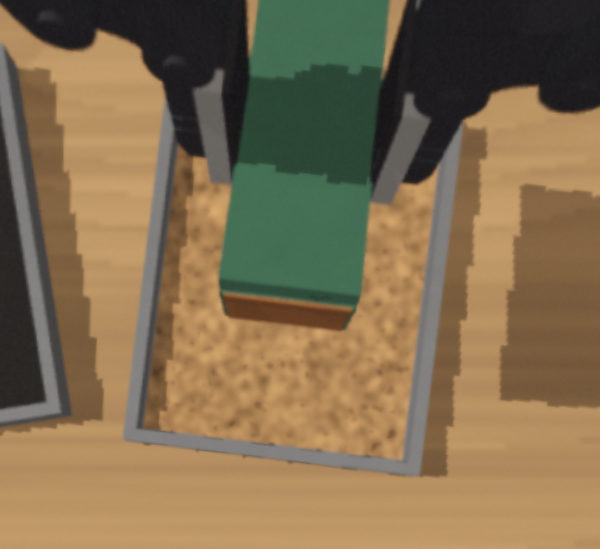

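Emit:
{"op": "play_rows", "data": {
  "targets": [
    [[0,-2,50,0,0,0,1],[0,-2,85,0,0,0,1],[0,-2,96,0,0,0,1],[0,-2,100,0,0,0,1],[0,-2,100,0,0,0,1]]
  ]
}}

```text
clock: 21.62
ee_pos: [0.6266, -0.2581, 0.0197]
tcp_rot: [[-0.992, 0.127, 0.002], [0.127, 0.992, -0.001], [-0.002, -0.001, -1.0]]
contact_force: [0.8, -0.4, -0.7]
grip_width: 0.0286
```

Emit:
{"op": "play_rows", "data": {
  "targets": [
    [[0,0,1,0,0,0,1],[0,0,1,0,0,0,0.2],[0,0,1,0,0,0,-0.2],[0,0,1,0,0,0,-0.2],[0,0,1,0,0,0,-0.2],[0,0,-40,0,0,0,-0.2],[0,0,-100,0,0,0,-0.2],[0,0,-150,0,0,0,-0.2],[0,0,-150,0,0,0,-0.2]]
  ]
}}

```text
clock: 22.75
ee_pos: [0.6274, -0.2586, 0.1732]
tcp_rot: [[-0.992, 0.127, 0.007], [0.127, 0.992, -0.005], [-0.008, -0.004, -1.0]]
contact_force: [0.3, -0.9, -1.1]
grip_width: 0.0514
```

```bash
python3 go.py .4 -.36 .25 172; python3 - <<'E'
from wr import *
c,im=look("wr13",.52,.74,-.38,-.14,.014,.4)
E
```

```text
now 22.75 [ 0.6274 -0.2586  0.1732] psi 172.7 w 0.0514
[0.4, -0.36, 0.25, 172.0] (array([ 212.1, -129.6,  -78. ]), array([-0.2,  0.4,  0.7]))
```

View pics/wr13.png

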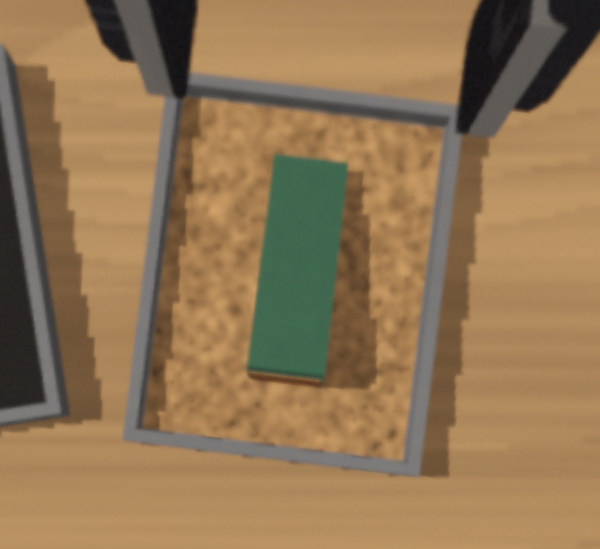

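Wedge centre is at about (298,267) against the tray centre (295,270). That is good. I'll move the arm clear and do a final check from above.

Emit:
{"op": "play_rows", "data": {
  "targets": [
    [[50,-40,-78,0,0,0,-0.2],[100,-90,-78,0,0,0,-0.2],[150,-130,-78,0,0,0,-0.2],[212,-130,-78,0,0,0,-0.2],[212,-130,-78,0,0,0,-0.2],[212,-130,-78,0,0,0,-0.2],[212,-130,-78,0,0,0,-0.2],[212,-130,-78,0,0,0,-0.2]]
  ]
}}

```text
clock: 23.8
ee_pos: [0.4, -0.3595, 0.2456]
tcp_rot: [[-0.992, 0.125, -0.001], [0.125, 0.992, 0.001], [0.001, 0.001, -1.0]]
contact_force: [-1.2, 0.7, 0.4]
grip_width: 0.0511
```

```bash
python3 go.py; python3 - <<'E'
from h import *
c=arm.camera("top");cv2.imwrite("pics/topF.png",c["img"][:,:,::-1])
c=arm.camera("scene");cv2.imwrite("pics/sceneF.png",c["img"][:,:,::-1])
E
```

```text
now 23.8 [ 0.4    -0.3595  0.2456] psi 172.8 w 0.0511
```

View pics/topF.png

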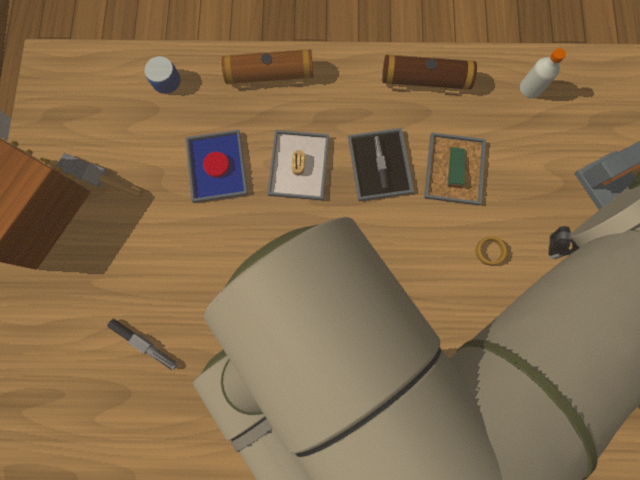

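View pics/sceneF.png

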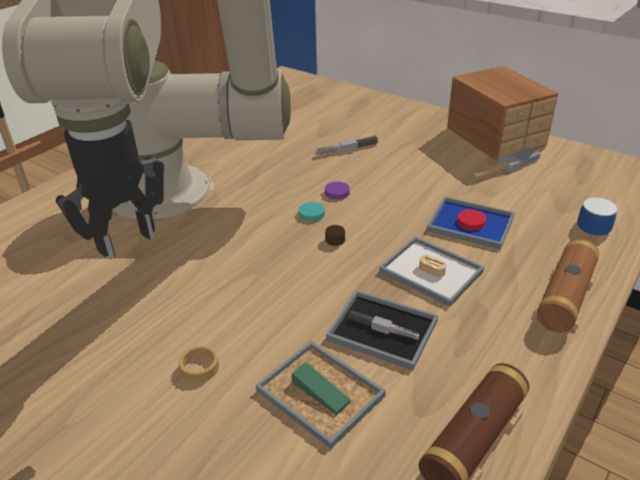

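```bash
python3 -c "
from station import arm
print(arm.finish_job())"
```

```text
the job is handed in; nothing more can be done
None
```

The job is handed in: all four parts are in their trays, placed in the order asked, at about 24 s of the 112 s allowed.

- **Wrist-camera checks:** each part measured about 1.5–3 mm from its tray's centre. All four lie flat and right way up, with the reamer and wedge along the tray length.
- **Final top and scene pictures:** these agree with the wrist checks. The brass band, walnut plug, purple and turquoise discs and larger reamer look unmoved. The top view hides the plug and the discs behind the arm, so for those I rely on the scene view.
- **Forces:** the highest force in any reading taken at the end of a move was about 11 N, and the arm was clear of everything at the end.
- **Disagreement:** the top camera put positions about 4 mm off the wrist camera, mostly towards the robot. I trusted the wrist camera, because its disc position matched where the jaws actually closed on it.

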